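# Load the kiln shelf with beakers by size

## Task

Load the kiln shelf: pick out the four straight beakers from the ware board and stand each one upright in the fireclay setter of its own size (the largest beaker in the largest setter, and so on), flat on the recess floor and not on the rim. Begin with the largest beaker and go down in size to the smallest; keep them upright and set them down gently, without dropping them. Leave the bowl and the round vase standing where they are.

Things in the scene. Friction and masses are not known exactly. Their poses are not given: they have to be found in the camera images.
- beaker_small: Loose: the smallest of four straight-sided open off-white beakers, 30 mm outside diameter, 70 mm tall, wall 4 mm. Starts upright on the plywood ware board (18 mm thick, to the left, +y) among the other beakers, bowl and ball vase, places shuffled, centres at least 85 mm apart. Origin: centre of its underside; z up its axis.
- beaker_medium: Loose: the second smallest of four straight-sided open off-white beakers, 41 mm outside diameter, 78 mm tall, wall 4 mm. Starts upright on the plywood ware board (18 mm thick, to the left, +y) among the other beakers, bowl and ball vase, places shuffled, centres at least 85 mm apart. Origin: centre of its underside; z up its axis.
- beaker_large: Loose: the second largest of four straight-sided open off-white beakers, 52 mm outside diameter, 86 mm tall, wall 4 mm. Starts upright on the plywood ware board (18 mm thick, to the left, +y) among the other beakers, bowl and ball vase, places shuffled, centres at least 85 mm apart. Origin: centre of its underside; z up its axis.
- beaker_largest: Loose: the largest of four straight-sided open off-white beakers, 63 mm outside diameter, 94 mm tall, wall 4 mm. Starts upright on the plywood ware board (18 mm thick, to the left, +y) among the other beakers, bowl and ball vase, places shuffled, centres at least 85 mm apart. Origin: centre of its underside; z up its axis.
- setter_small: Fixed: the smallest of four round buff setters (shallow dishes) in a two-by-two group 130 mm apart, places shuffled, on the dark kiln shelf (18 mm thick, to the right, -y). Outside 58 mm; flat recess 46 mm wide, its floor 6 mm and the rim top 12 mm above the origin. For the 30 mm beaker. Origin: centre of its underside; z up.
- setter_medium: Fixed: the second smallest of four round buff setters (shallow dishes) in a two-by-two group 130 mm apart, places shuffled, on the dark kiln shelf (18 mm thick, to the right, -y). Outside 69 mm; flat recess 57 mm wide, its floor 6 mm and the rim top 12 mm above the origin. For the 41 mm beaker. Origin: centre of its underside; z up.
- setter_large: Fixed: the second largest of four round buff setters (shallow dishes) in a two-by-two group 130 mm apart, places shuffled, on the dark kiln shelf (18 mm thick, to the right, -y). Outside 80 mm; flat recess 68 mm wide, its floor 6 mm and the rim top 12 mm above the origin. For the 52 mm beaker. Origin: centre of its underside; z up.
- setter_largest: Fixed: the largest of four round buff setters (shallow dishes) in a two-by-two group 130 mm apart, places shuffled, on the dark kiln shelf (18 mm thick, to the right, -y). Outside 91 mm; flat recess 79 mm wide, its floor 6 mm and the rim top 12 mm above the origin. For the 63 mm beaker. Origin: centre of its underside; z up.
- bowl: Bystander, loose: small off-white bowl on the ware board, 76 mm wide at the rim, 44 mm at the foot, 40 mm tall. Origin: centre of its underside, z up.
- ball_vase: Bystander, loose: round-bellied off-white vase with a short neck, on the ware board, 72 mm widest, 72 mm tall. Origin: centre of its underside, z up.
Not all that is in view belongs to the job. Leave any yellow look-alike of the beaker_largest alone. Leave any blue look-alike of the beaker_medium alone.

How it is judged:
On the way, in this order (a step that is already met when the one before it is completed fails the run):
1. the largest beaker stands in its own setter, released (horizontal distance between beaker_largest and setter_largest below 0.01 m and z of beaker_largest in the frame of setter_largest between 0.003 and 0.009 m and angle between beaker_largest's own z axis and vertical below 0.1 rad and linear speed of beaker_largest below 0.03 m/s and contact force between beaker_largest and the fingers below 0.1 N), for 0.2 s.
2. the second largest beaker stands in its own setter, released (all of step 1 and horizontal distance between beaker_large and setter_large below 0.01 m and z of beaker_large in the frame of setter_large between 0.003 and 0.009 m and angle between beaker_large's own z axis and vertical below 0.1 rad and linear speed of beaker_large below 0.03 m/s and contact force between beaker_large and the fingers below 0.1 N), for 0.2 s.
3. the second smallest beaker stands in its own setter, released (all of step 2 and horizontal distance between beaker_medium and setter_medium below 0.01 m and z of beaker_medium in the frame of setter_medium between 0.003 and 0.009 m and angle between beaker_medium's own z axis and vertical below 0.1 rad and linear speed of beaker_medium below 0.03 m/s and contact force between beaker_medium and the fingers below 0.1 N), for 0.2 s.
4. the smallest beaker stands in its own setter, released (all of step 3 and horizontal distance between beaker_small and setter_small below 0.01 m and z of beaker_small in the frame of setter_small between 0.003 and 0.009 m and angle between beaker_small's own z axis and vertical below 0.1 rad and linear speed of beaker_small below 0.03 m/s and contact force between beaker_small and the fingers below 0.1 N), for 0.2 s.
At the end, for the whole second after the job is handed in: All four beakers stand released and at rest, upright (within 0.1 rad), each on the recess floor of its own setter (foot 3 to 9 mm above the setter's origin, within 10 mm of its centre), having been loaded from the largest to the smallest (all of step 4); the robot touches nothing.
It fails at once if a beaker is dropped or thrown (faster than 0.5 m/s out of the fingers) ((linear speed of beaker_small above 0.5 m/s and contact force between beaker_small and the fingers below 0.1 N) or (linear speed of beaker_medium above 0.5 m/s and contact force between beaker_medium and the fingers below 0.1 N) or (linear speed of beaker_large above 0.5 m/s and contact force between beaker_large and the fingers below 0.1 N) or (linear speed of beaker_largest above 0.5 m/s and contact force between beaker_largest and the fingers below 0.1 N)).
It fails at once if a beaker is tipped by more than 0.6 rad (angle between any of beaker_small, beaker_medium, beaker_large, beaker_largest's own z axis and vertical above 0.6 rad).
It fails at once if the bowl or the ball vase is moved by more than 20 mm or tipped by more than 0.4 rad (distance of any of bowl, ball_vase from where it was at the start of the episode above 0.02 m or angle between any of bowl, ball_vase's own z axis and vertical above 0.4 rad).
It also fails if it takes over 120 s, if anything falls off the work surface, if the arm or the gripper's body presses on something with over 40 N, if the wrist force passes 120 N, or if a joint passes its speed limit or range.

## Robot

A 6-joint arm with a two-finger parallel gripper is mounted at the origin on the work surface. World frame = base frame: x ahead of the robot, y to its left, z up, the work surface at z = 0. Lengths are in m, angles in rad, forces in N, time in s.
With the tool pointing down it reaches from about 0.35 to 0.85 m from the base axis. Payload 8.1 kg.
Tool frame: the origin (TCP) lies at the centre of the arm's flange, where the gripper is bolted on; the fingertips stand 186 mm ahead of it and the grasp point (between the pads) lies 167 mm ahead of it (robot.grasp_offset is the distance from the TCP to the grasp point, in m); z points along the fingers, y is the line along which they close (so a half turn about z gives the same grasp; the last joint's range is limited). The gripper opens to 93 mm and grips with 3 to 60 N. Pads are 15 mm wide; open, the fingers measure 128 mm over their backs; the gripper's body (75 mm by 188 mm) begins 65 mm behind the grasp point.
Start: joints at [-1.202, 0.13, 1.488, -0, 1.523, -0.085], TCP at [0.263, -0.539, 0.405] pointing down, gripper open.
Joint ranges: [-2.96, 2.96], [-0.89, 2.26], [0.02, 2.5], [-1.34, 4.48], [0, 2.73], [-2.66, 2.66]. Speed limits (rad/s): [2.39, 2.39, 2.79, 3.14, 3.14, 3.14].

## Interface

Orientations are given as a rotation vector (axis times angle).
In Python, from plant import robot gives the robot as it stands.
- The arm moves only by the tool drive_tool, never from a script. Its argument "moves" is one flat list of numbers, 7 for each row, row after row: the finger opening in mm, from 0 to 93, then the shift along the tool's x, y, z in mm, then the turn, a rotation vector about the tool's x, y, z in degrees. A call has 1 to 8 rows; each row shifts and turns the commanded pose from where the row before left it, along the tool's axes as they then stand; what a row does not reach is not made up. A row lasts 1/10 s, in which the tool goes at most 50 mm and 8.59 degrees, less where a joint would pass 70% of its speed; a pose out of reach is approached as far as the arm can. A call is refused whole if a number of a shift passes 50 or a number of a turn 8.59, either way. A call with a gripper value outside its range is refused whole. The fingers move at their own pace and stop on an object; "grip_force" is the grip in N (left out, the last holds). Time passes only in rows, so rows that do not move let the fingers close. It gives the time, the measured TCP pose, the force, the opening and the grip force at its end, in the units of the state.
- robot.read_state(): the state, without advancing time (a new reading comes with each control period).
- robot.read_camera(name): name is "scene" or "top" or "wrist"; returns a dict with "color" (480x640x3 uint8, red, green, blue), "depth" (480x640 float32, m along the optical axis (not along the pixel's ray), 0 where there is no reading), "mtx" (3x3 intrinsics, pixels), "R" (3x3) and "t" (3): a world point X has camera coordinates R X + t. Camera axes: x right, y down, z forward; pixel columns grow to the right and rows downward; lengths in m; the calibration is good to about 2 mm. A picture is of the moment at which its call begins.
- robot.close_job(): hands the job in; it is judged then, once.
The state is a dict: "t": time; "q": joint angles; "dq": joint speeds; "joint_torque": joint torques, N m; "tool_pos": TCP position; "orientation": TCP orientation; "force": force on the tool from outside, world axes, zero at the start; "wrist_torque": the same for the moment, N m; "opening": finger opening in m; "gripper_force": force on a finger pad.
Only numpy, scipy, OpenCV 4.12 (cv2) and the standard library are available. Lean on these libraries where they do the work, as an engineer would, in place of code of your own. Each camera call takes 0.05 s, during which the arm holds its last target. There are 200 camera calls.

## Working session

There is one attempt and no reset: what is moved stays moved. The work goes in short steps, Python scripts to look and compute and a tool call to move; the robot and the scene stay as the last step left them, time stands still between calls to the robot, and variables do not carry over. Pictures are saved under pics/ and viewed, at most 14 in all, crops included, and the job is handed in when it is done.

Besides the shell and the picture viewer there is one more tool, called after "Emit:" as name(argument=value, ...), one argument or row to a line, values as JSON. drive_tool: Moves the arm, as the interface text tells. Its arguments: {"type":"object","properties":{"moves":{"type":"array","items":{"type":"number"}},"grip_force":{"type":"number"}},"required":["moves"]}

```bash
mkdir -p pics
python3 - <<'E'
from plant import robot
import cv2,numpy as np
s=robot.read_state(); print(s['t'],s['tool_pos'],s['orientation'],s['opening'])
for n in ("top","scene"):
    c=robot.read_camera(n); cv2.imwrite(f"pics/{n}0.png",c["color"][:,:,::-1]); np.savez(f"{n}0.npz",**c)
    print(n,c['R'],c['t'],c['mtx'])
E
```

```text
0.0 [ 0.26295347 -0.53905275  0.40370641] [-3.05930621e+00 -7.06314189e-01  4.25225837e-04] 0.09298108280018182
top [[ 0.02775579 -0.9992225   0.02800011]
 [-0.99714037 -0.02964587 -0.0695141 ]
 [ 0.07029014 -0.02599062 -0.99718794]] [-0.0233958   0.54577028  1.23339124] [[555.4722265    0.         328.5049867 ]
 [  0.         555.4722265  234.76659536]
 [  0.           0.           1.        ]]
scene [[ 0.11952713  0.99282337 -0.00387681]
 [ 0.82465379 -0.10145391 -0.55646494]
 [-0.55286471  0.06331563 -0.83086205]] [-0.06732001 -0.43907803  1.29747913] [[462.74859641   0.         314.50851717]
 [  0.         462.74859641 237.51625024]
 [  0.           0.           1.        ]]
```

View pics/top0.png

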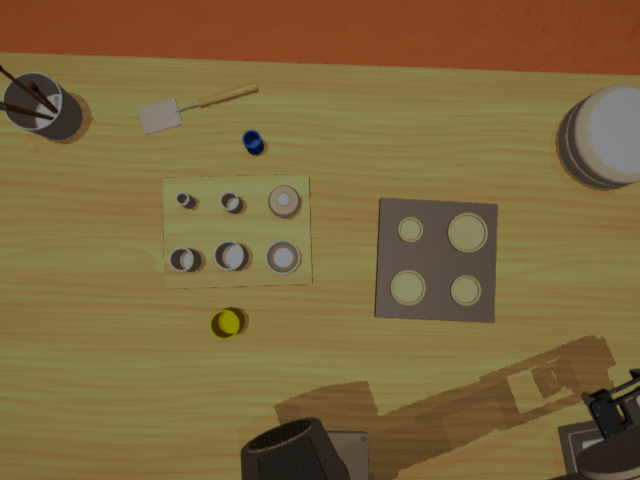

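View pics/scene0.png

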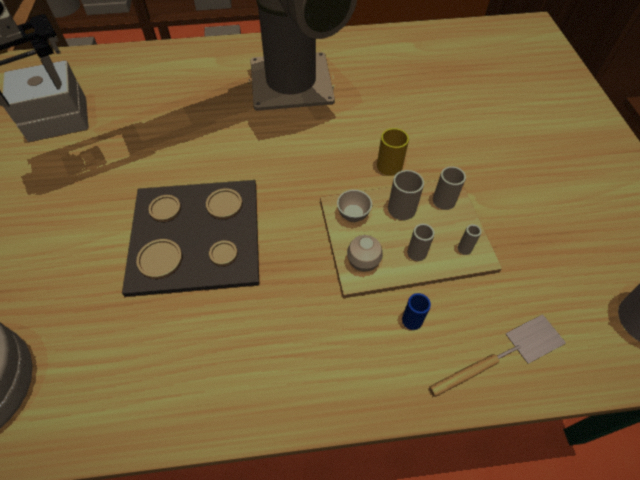

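The top view shows the ware board with beakers at pixels small (185,200), medium (231,202), large (183,260) and largest (230,256). The vase is at (284,200) and the bowl at (283,257). Setters are small (410,230), largest (467,232), large (408,288) and medium (466,290). The scene view agrees; the yellow and blue look-alikes sit off the board.

```bash
cat > h.py <<'E'
import numpy as np,cv2
def ray(c,uv,z):
    """world points where pixels uv meet the plane at height z"""
    R,t=c['R'],c['t']; uv=np.atleast_2d(uv).astype(float)
    d=np.c_[uv,np.ones(len(uv))]@np.linalg.inv(c['mtx']).T@R
    o=-R.T@t; return o+d*((z-o[2])/d[:,2])[:,None]
def cloud(c):
    v,u=np.mgrid[:480,:640]; Z=c['depth'].astype(float)
    P=np.stack([u,v,np.ones_like(u)],-1)@np.linalg.inv(c['mtx']).T*Z[...,None]
    P=(P-c['t'])@c['R']; P[Z==0]=np.nan; return P
def circ(xy):
    xy=np.asarray(xy)[:,:2]
    for _ in range(4):
        A=np.c_[2*xy,np.ones(len(xy))]; s=np.linalg.lstsq(A,(xy**2).sum(1),rcond=None)[0]
        r=np.sqrt(s[2]+s[:2]@s[:2]); e=abs(np.hypot(*(xy-s[:2]).T)-r)
        xy=xy[e<=max(2.5*np.median(e),1e-4)]
    return s[:2],r
E
python3 - <<'E'
import numpy as np,cv2
from h import *
c=dict(np.load('top0.npz')); s=dict(np.load('scene0.npz')); P=cloud(c); S=cloud(s)
for n,p,H in [('small',(185,200),70),('medium',(231,202),78),('large',(183,260),86),('largest',(230,256),94),('bowl',(283,257),40),('vase',(284,200),72)]:
    u,v=p; zt=.018+H/1000; w=np.array(ray(c,p,zt)[0,:2]); out=[]
    for C in (P,S):
        Q=C.reshape(-1,3); m=(np.hypot(*(Q[:,:2]-w).T)<.05)&(Q[:,2]>zt-.006)&(Q[:,2]<zt+.01)
        q=Q[m]
        if len(q)>5:
            (x,y),r=cv2.minEnclosingCircle(q[:,:2].astype(np.float32)); out.append((len(q),*np.round([x,y,r],4),*np.round(circ(q)[0],4),round(np.median(q[:,2]),4)))
    print(n,out)
hsv=cv2.cvtColor(c['color'],cv2.COLOR_RGB2HSV); m=(hsv[:,:,2]>110).astype(np.uint8)
for n,p in [('small',(410,230)),('largest',(467,232)),('large',(408,288)),('medium',(466,290))]:
    k=np.zeros_like(m); cv2.circle(k,p,28,1,-1)
    q=ray(c,np.argwhere(m&k)[:,::-1],.030)
    (x,y),r=cv2.minEnclosingCircle(q[:,:2].astype(np.float32)); print(n,len(q),q.mean(0),x,y,r, np.sqrt(len(q)/np.pi)/555*1.2)
print(P[400:402,100:105,2],P[270,440,2])
E
```

```text
small [(84, np.float64(0.6101), np.float64(0.3082), np.float64(0.0154), np.float64(0.6104), np.float64(0.3077), np.float64(0.087)), (113, np.float64(0.6107), np.float64(0.3076), np.float64(0.0159), np.float64(0.612), np.float64(0.3075), np.float64(0.0862))]
medium [(114, np.float64(0.6082), np.float64(0.2071), np.float64(0.0204), np.float64(0.6081), np.float64(0.2069), np.float64(0.0949)), (150, np.float64(0.6093), np.float64(0.2069), np.float64(0.0217), np.float64(0.6094), np.float64(0.2069), np.float64(0.0948))]
large [(151, np.float64(0.481), np.float64(0.3006), np.float64(0.0263), np.float64(0.4811), np.float64(0.3001), np.float64(0.1026)), (185, np.float64(0.4811), np.float64(0.3009), np.float64(0.0273), np.float64(0.4824), np.float64(0.3001), np.float64(0.1023))]
largest [(186, np.float64(0.4922), np.float64(0.2015), np.float64(0.0316), np.float64(0.4921), np.float64(0.2013), np.float64(0.1113)), (219, np.float64(0.4921), np.float64(0.2019), np.float64(0.0328), np.float64(0.4935), np.float64(0.2015), np.float64(0.1107))]
bowl [(227, np.float64(0.4932), np.float64(0.0929), np.fl
[... 427 characters left out ...]
t64(0.0925), np.float64(0.0888))]
small 484 [ 0.56364613 -0.19014799  0.03      ] 0.5637924671173096 -0.19089515507221222 0.028235165402293205 0.026837126136325707
largest 1197 [ 0.5607085  -0.31954441  0.03      ] 0.5609776973724365 -0.32075369358062744 0.04508509486913681 0.04220465959476161
large 968 [ 0.4338829  -0.18731351  0.03      ] 0.4338879883289337 -0.1874353438615799 0.03993219509720802 0.037953427757109276
medium 698 [ 0.4309914  -0.31672877  0.03      ] 0.43082067370414734 -0.31769925355911255 0.03403320163488388 0.032228570136771446
[[-0.00304102 -0.00272892  0.00231496 -0.00477131 -0.00257663]
 [-0.00350512 -0.00051987  0.0002777   0.00182532  0.00012988]] 0.01775418058157739
```

Emit:
drive_tool(
  moves=[93, 0, 0, 0, 0, 0, -8, 93, 0, 0, 0, 0, 0, -8, 93, 0, 0, 0, 0, 0, -8, 93, 0, 0, 0, 0, 0, -8, 93, 0, 0, 0, 0, 0, -8, 93, 0, 0, 0, 0, 0, -8, 93, 0, 0, 0, 0, 0, -8, 93, 0, 0, 0, 0, 0, -8],
  grip_force=15,
)

```text
t: 0.9
tool_pos: [0.263, -0.5391, 0.4041]
orientation: [-2.214, -2.227, -0.001]
force: [-0.1, -0.8, -0.2]
opening: 0.0927
gripper_force: 0.0
```

Emit:
drive_tool(
  moves=[93, 46, 14, 0, 0, 0, 0, 93, 46, 14, 0, 0, 0, 0, 93, 46, 14, 0, 0, 0, 0, 93, 46, 14, 0, 0, 0, 0, 93, 46, 14, 0, 0, 0, 0, 93, 46, 14, 0, 0, 0, 0, 93, 46, 14, 0, 0, 0, 0, 93, 46, 14, 0, 0, 0, 0],
)

```text
t: 1.7
tool_pos: [0.375, -0.1694, 0.4045]
orientation: [-2.222, -2.221, -0.0]
force: [1.5, 0.0, 0.3]
opening: 0.0928
gripper_force: 0.0
```

Emit:
drive_tool(
  moves=[93, 46, 14, 0, 0, 0, 0, 93, 46, 14, 0, 0, 0, 0, 93, 46, 14, 0, 0, 0, 0, 93, 46, 14, 0, 0, 0, 0, 93, 46, 14, 0, 0, 0, 0, 93, 46, 14, 0, 0, 0, 0, 93, 26, 14, 0, 0, 0, 0, 93, 0, 0, 0, 0, 0, 0],
)

```text
t: 2.5
tool_pos: [0.4735, 0.1338, 0.404]
orientation: [-2.216, -2.225, 0.0]
force: [-1.2, -0.6, -0.3]
opening: 0.0928
gripper_force: 0.0
```

Emit:
drive_tool(
  moves=[93, 34, 9, 0, 0, 0, 0, 93, 33, 10, 0, 0, 0, 0, 93, 0, 0, 0, 0, 0, 0, 93, 0, 0, 0, 0, 0, 0],
)

```text
t: 2.9
tool_pos: [0.4919, 0.1976, 0.4042]
orientation: [-2.22, -2.222, 0.002]
force: [-0.3, 0.4, 0.5]
opening: 0.0931
gripper_force: 0.0
```

```bash
cat > look.py <<'E'
import sys; from plant import robot; from h import *
n=sys.argv[1]; c=robot.read_camera("wrist"); cv2.imwrite(f"pics/{n}.png",c["color"][:,:,::-1]); np.savez(n+'.npz',**c)
s=robot.read_state(); print(np.round(s['tool_pos'],4),np.round(s['orientation'],4)); P=cloud(c).reshape(-1,3)
B=dict(small=(.6105,.3078,.088),medium=(.6085,.207,.096),large=(.4811,.3005,.104),largest=(.4925,.2015,.112))
T=dict(small=(.5637,-.1905,.03),medium=(.431,-.317,.03),large=(.434,-.1875,.03),largest=(.561,-.320,.03))
for D,l in ((B,'beaker'),(T,'setter')):
    for k,(x,y,z) in D.items():
        m=(np.hypot(P[:,0]-x,P[:,1]-y)<.06)&(abs(P[:,2]-z)<(.005 if l=='beaker' else .003)); q=P[m]
        if len(q)>200:
            a=cv2.minAreaRect(q[:,:2].astype(np.float32)); print(l,k,len(q),np.round(a[0],4),np.round(a[1],4),circ(q),q[:,2].mean())
E
python3 look.py w1
```

```text
[0.4918 0.197  0.4043] [-2.2213e+00 -2.2214e+00  2.1000e-03]
beaker small 674 [0.6082 0.3083] [0.0291 0.029 ] (array([0.60771596, 0.30802535]), np.float64(0.012893175614490797)) 0.08738124678451234
beaker medium 787 [0.6057 0.2079] [0.0395 0.0405] (array([0.60519784, 0.2079415 ]), np.float64(0.018290831571076582)) 0.09543567498110456
beaker large 1203 [0.4791 0.3006] [0.0514 0.0509] (array([0.47913013, 0.300383  ]), np.float64(0.0236280967801007)) 0.10369634283455
beaker largest 1263 [0.4899 0.202 ] [0.0619 0.0621] (array([0.48995378, 0.20232371]), np.float64(0.029114964724543033)) 0.11160652947963398
```

View pics/w1.png

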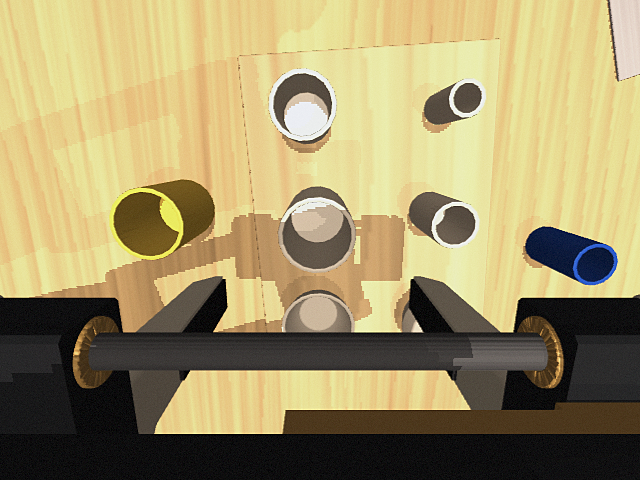

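The wrist view shows the largest beaker centred at (317,235), with its neighbours clear of the fingers, and its position agrees with the top view to 2 mm. I'll descend on it.

Emit:
drive_tool(
  moves=[93, 5, -1, 0, 0, 0, 0, 93, 0, 0, 40, 0, 0, 0, 93, 0, 0, 40, 0, 0, 0, 93, 0, 0, 40, 0, 0, 0, 93, 0, 0, 25, 0, 0, 0, 93, 0, 0, 14, 0, 0, 0, 93, 0, 0, 0, 0, 0, 0, 93, 0, 0, 0, 0, 0, 0],
  grip_force=25,
)

```text
t: 3.75
tool_pos: [0.4916, 0.2026, 0.2471]
orientation: [2.221, 2.22, 0.002]
force: [0.3, -0.4, -0.2]
opening: 0.0931
gripper_force: 0.0
```

Emit:
drive_tool(
  moves=[72, 0, 0, 0, 0, 0, 0, 72, 0, 0, 0, 0, 0, 0, 72, 0, 0, 0, 0, 0, 0, 66, 0, 0, 0, 0, 0, 0, 66, 0, 0, 0, 0, 0, 0, 55, 0, 0, 0, 0, 0, 0, 55, 0, 0, 0, 0, 0, 0, 55, 0, 0, 0, 0, 0, 0],
)

```text
t: 4.55
tool_pos: [0.491, 0.2028, 0.2458]
orientation: [-2.221, -2.221, 0.0]
force: [-2.5, 0.3, 2.2]
opening: 0.0637
gripper_force: 25.0
```

Emit:
drive_tool(
  moves=[55, 0, 0, -10, 0, 0, 0, 55, 0, 0, -25, 0, 0, 0, 55, 0, 0, -35, 0, 0, 0, 55, 0, 0, -35, 0, 0, 0, 55, 0, 0, -30, 0, 0, 0, 55, 0, 0, -15, 0, 0, 0, 55, 0, 0, 0, 0, 0, 0, 55, 0, 0, 0, 0, 0, 0],
)

```text
t: 5.35
tool_pos: [0.4908, 0.2026, 0.3945]
orientation: [-2.221, -2.221, 0.002]
force: [-0.3, -0.4, -2.4]
opening: 0.0636
gripper_force: 25.0
```

Emit:
drive_tool(
  moves=[55, -15, 2, 0, 0, 0, 0, 55, -30, 4, 0, 0, 0, 0, 55, -40, 5, 0, 0, 0, 0, 55, -40, 5, 0, 0, 0, 0, 55, -40, 5, 0, 0, 0, 0, 55, -40, 5, 0, 0, 0, 0, 55, -40, 5, 0, 0, 0, 0, 55, -40, 5, 0, 0, 0, 0],
)

```text
t: 6.15
tool_pos: [0.5262, -0.0846, 0.3935]
orientation: [-2.22, -2.219, 0.003]
force: [0.6, 0.7, -2.5]
opening: 0.0633
gripper_force: 25.0
```

Emit:
drive_tool(
  moves=[55, -40, 6, 0, 0, 0, 0, 55, -40, 6, 0, 0, 0, 0, 55, -40, 6, 0, 0, 0, 0, 55, -40, 6, 0, 0, 0, 0, 55, -30, 4, 0, 0, 0, 0, 55, -15, 2, 0, 0, 0, 0, 55, 0, 0, 0, 0, 0, 0, 55, 0, 0, 0, 0, 0, 0],
)

```text
t: 6.95
tool_pos: [0.5567, -0.2869, 0.3944]
orientation: [-2.22, -2.219, 0.0]
force: [-0.4, 1.0, -1.3]
opening: 0.0633
gripper_force: 25.0
```

```bash
python3 look.py w2
```

```text
[ 0.5569 -0.2863  0.3949] [-2.2195e+00 -2.2209e+00 -1.0000e-04]
setter small 1160 [ 0.5618 -0.1905] [0.056  0.0575] (array([ 0.5617845 , -0.19072788]), np.float64(0.025768058975498536)) 0.029827138503155236
setter medium 1133 [ 0.4291 -0.3172] [0.0684 0.0673] (array([ 0.42964666, -0.31704759]), np.float64(0.03128805097923713)) 0.029691804872109682
setter large 1739 [ 0.4323 -0.1877] [0.0789 0.0789] (array([ 0.43250419, -0.18782144]), np.float64(0.03669042603977198)) 0.029763417154708375
setter largest 425 [ 0.5665 -0.2885] [0.0248 0.0804] (array([ 0.55835751, -0.32145695]), np.float64(0.044075960019416924)) 0.029769201730155587
```

View pics/w2.png

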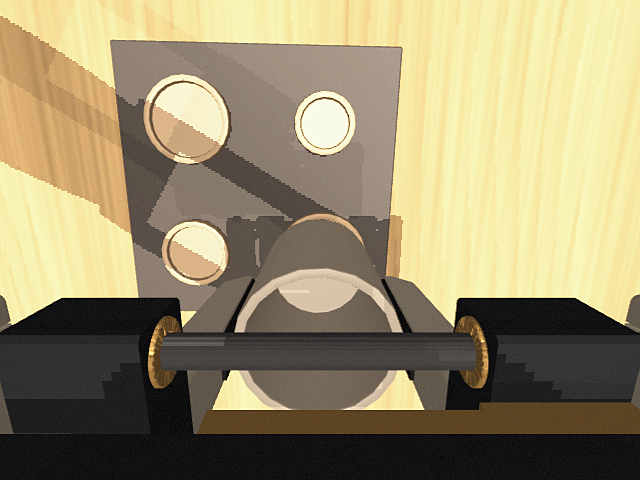

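The wrist view shows the largest beaker held upright, the other three setters clear, and the largest setter below it. I'll shift over it and lower gently.

Emit:
drive_tool(
  moves=[55, -17, 2, 0, 0, 0, 0, 55, -17, 1, 0, 0, 0, 0, 55, 0, 0, 30, 0, 0, 0, 55, 0, 0, 40, 0, 0, 0, 55, 0, 0, 35, 0, 0, 0, 55, 0, 0, 20, 0, 0, 0, 55, 0, 0, 0, 0, 0, 0, 55, 0, 0, 0, 0, 0, 0],
)

```text
t: 7.8
tool_pos: [0.5602, -0.3217, 0.2712]
orientation: [-2.221, -2.221, 0.0]
force: [0.3, 0.8, -1.6]
opening: 0.0635
gripper_force: 25.0
```

Emit:
drive_tool(
  moves=[55, 0, 0, 5, 0, 0, 0, 55, 0, 0, 4, 0, 0, 0, 55, 0, 0, 3, 0, 0, 0, 55, 0, 0, 2, 0, 0, 0, 55, 0, 0, 2, 0, 0, 0, 55, 0, 0, 1, 0, 0, 0, 55, 0, 0, 0, 0, 0, 0],
)

```text
t: 8.5
tool_pos: [0.56, -0.3212, 0.2535]
orientation: [-2.221, -2.221, 0.0]
force: [0.5, 1.1, -2.0]
opening: 0.0633
gripper_force: 25.0
```

Emit:
drive_tool(
  moves=[55, 0, 0, 1, 0, 0, 0, 55, 0, 0, 1, 0, 0, 0, 55, 0, 0, 0, 0, 0, 0],
)

```text
t: 8.8
tool_pos: [0.5601, -0.3213, 0.2519]
orientation: [2.221, 2.221, 0.0]
force: [-1.3, 0.6, -1.7]
opening: 0.064
gripper_force: 25.0
```

Emit:
drive_tool(
  moves=[55, 0, 0, 1, 0, 0, 0, 55, 0, 0, 0, 0, 0, 0],
)

```text
t: 9.0
tool_pos: [0.5601, -0.3213, 0.2518]
orientation: [2.221, 2.221, -0.0]
force: [-3.8, 2.0, 5.2]
opening: 0.0634
gripper_force: 25.0
```

Floor contact felt. I'll release in small steps and rise.

Emit:
drive_tool(
  moves=[65, 0, 0, 0, 0, 0, 0, 70, 0, 0, 0, 0, 0, 0, 80, 0, 0, 0, 0, 0, 0, 85, 0, 0, 0, 0, 0, 0, 85, 0, 0, 0, 0, 0, 0],
)

```text
t: 9.5
tool_pos: [0.56, -0.3213, 0.2506]
orientation: [-2.221, -2.221, -0.0]
force: [-0.3, -0.4, 0.2]
opening: 0.0845
gripper_force: 0.0
```

Emit:
drive_tool(
  moves=[85, 0, 0, -15, 0, 0, 0, 85, 0, 0, -40, 0, 0, 0, 85, 0, 0, -40, 0, 0, 0, 85, 0, 0, -40, 0, 0, 0, 85, 0, 0, -15, 0, 0, 0, 85, 40, 0, 0, 0, 0, 0, 85, 46, -6, 0, 0, 0, 0, 85, 46, -6, 0, 0, 0, 0],
)

```text
t: 10.3
tool_pos: [0.5476, -0.1882, 0.4008]
orientation: [-2.223, -2.22, -0.0]
force: [0.9, 0.4, 0.4]
opening: 0.0849
gripper_force: 0.0
```

```bash
cat > chk.py <<'E'
import sys; from plant import robot; from h import *
n=sys.argv[1]; H=dict(small=.094,medium=.102,large=.110,largest=.118)
T=dict(small=(.5628,-.1906),medium=(.4301,-.3172),large=(.4332,-.1876),largest=(.560,-.3205))
for cam in ('top','scene'):
    c=robot.read_camera(cam); P=cloud(c).reshape(-1,3); z=H[n]
    q=P[(np.hypot(P[:,0]-T[n][0],P[:,1]-T[n][1])<.06)&(abs(P[:,2]-z)<.007)]
    if len(q)>10: print(n,cam,len(q),np.round(cv2.minEnclosingCircle(q[:,:2].astype(np.float32))[0],4),circ(q),q[:,2].mean(),'target',T[n])
    if len(sys.argv)>2: cv2.imwrite(f"pics/{sys.argv[2]}_{cam}.png",c["color"][:,:,::-1])
E
python3 chk.py largest c1
```

```text
largest scene 287 [ 0.5613 -0.322 ] (array([ 0.56214832, -0.32116644]), np.float64(0.029383148447985688)) 0.11583511187231668 target (0.56, -0.3205)
```

View pics/c1_top.png

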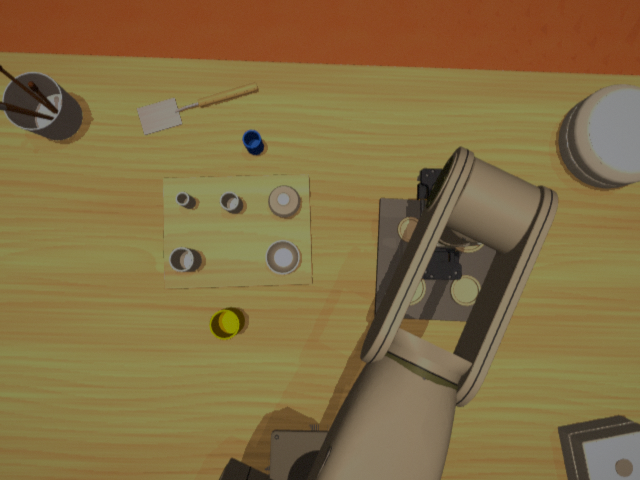

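The top view shows the arm blocking the shelf. The scene camera puts the largest beaker in its setter within 2 mm, standing at the right height. Next is the large beaker.

Emit:
drive_tool(
  moves=[85, 40, -6, 0, 0, 0, 0, 85, 46, -6, 0, 0, 0, 0, 85, 46, -6, 0, 0, 0, 0, 85, 46, -6, 0, 0, 0, 0, 85, 46, -6, 0, 0, 0, 0, 85, 46, -6, 0, 0, 0, 0, 85, 46, -6, 0, 0, 0, 0, 85, 46, -6, 0, 0, 0, 0],
)

```text
t: 11.2
tool_pos: [0.4997, 0.1741, 0.4011]
orientation: [2.222, 2.221, 0.0]
force: [0.2, -0.7, 0.9]
opening: 0.085
gripper_force: 0.0
```

Emit:
drive_tool(
  moves=[85, 46, -6, 0, 0, 0, 0, 85, 46, -6, 0, 0, 0, 0, 85, 30, -6, 0, 0, 0, 0, 85, 0, 0, 0, 0, 0, 0, 85, 0, 0, 0, 0, 0, 0],
)

```text
t: 11.7
tool_pos: [0.4821, 0.2949, 0.4006]
orientation: [2.219, 2.223, -0.001]
force: [0.1, -0.1, 0.3]
opening: 0.085
gripper_force: 0.0
```

Emit:
drive_tool(
  moves=[85, 6, -2, 0, 0, 0, 0, 85, 0, 0, 40, 0, 0, 0, 85, 0, 0, 40, 0, 0, 0, 85, 0, 0, 40, 0, 0, 0, 85, 0, 0, 25, 0, 0, 0, 85, 0, 0, 16, 0, 0, 0, 85, 0, 0, 0, 0, 0, 0, 85, 0, 0, 0, 0, 0, 0],
)

```text
t: 12.5
tool_pos: [0.4807, 0.3005, 0.2409]
orientation: [2.222, 2.22, 0.002]
force: [-0.2, 1.3, -0.0]
opening: 0.0847
gripper_force: 0.0
```

Emit:
drive_tool(
  moves=[62, 0, 0, 0, 0, 0, 0, 62, 0, 0, 0, 0, 0, 0, 62, 0, 0, 0, 0, 0, 0, 55, 0, 0, 0, 0, 0, 0, 55, 0, 0, 0, 0, 0, 0, 45, 0, 0, 0, 0, 0, 0, 45, 0, 0, 0, 0, 0, 0, 45, 0, 0, 0, 0, 0, 0],
)

```text
t: 13.3
tool_pos: [0.48, 0.3008, 0.2398]
orientation: [-2.221, -2.221, 0.0]
force: [-1.2, -0.2, 1.3]
opening: 0.0514
gripper_force: 25.0
```

Emit:
drive_tool(
  moves=[45, 0, 0, -10, 0, 0, 0, 45, 0, 0, -25, 0, 0, 0, 45, 0, 0, -35, 0, 0, 0, 45, 0, 0, -35, 0, 0, 0, 45, 0, 0, -30, 0, 0, 0, 45, 0, 0, -15, 0, 0, 0, 45, 0, 0, 0, 0, 0, 0, 45, 0, 0, 0, 0, 0, 0],
)

```text
t: 14.1
tool_pos: [0.4798, 0.3006, 0.3885]
orientation: [-2.221, -2.221, 0.002]
force: [-0.0, 0.1, -2.4]
opening: 0.0515
gripper_force: 25.0
```

Emit:
drive_tool(
  moves=[45, -15, -2, 0, 0, 0, 0, 45, -30, -3, 0, 0, 0, 0, 45, -40, -4, 0, 0, 0, 0, 45, -40, -4, 0, 0, 0, 0, 45, -40, -4, 0, 0, 0, 0, 45, -40, -4, 0, 0, 0, 0, 45, -40, -4, 0, 0, 0, 0, 45, -40, -4, 0, 0, 0, 0],
)

```text
t: 14.9
tool_pos: [0.4496, 0.0137, 0.3877]
orientation: [-2.22, -2.22, 0.004]
force: [-0.3, -0.6, -1.0]
opening: 0.0513
gripper_force: 25.0
```

Emit:
drive_tool(
  moves=[45, -40, -4, 0, 0, 0, 0, 45, -40, -4, 0, 0, 0, 0, 45, -40, -4, 0, 0, 0, 0, 45, -40, -4, 0, 0, 0, 0, 45, -30, -3, 0, 0, 0, 0, 45, -15, -2, 0, 0, 0, 0, 45, 0, 0, 0, 0, 0, 0, 45, 0, 0, 0, 0, 0, 0],
)

```text
t: 15.7
tool_pos: [0.4293, -0.1893, 0.3881]
orientation: [-2.221, -2.218, 0.001]
force: [-0.2, 0.5, -1.9]
opening: 0.0512
gripper_force: 25.0
```

Emit:
drive_tool(
  moves=[45, 2, 4, 0, 0, 0, 0, 45, 0, 0, 30, 0, 0, 0, 45, 0, 0, 40, 0, 0, 0, 45, 0, 0, 35, 0, 0, 0, 45, 0, 0, 20, 0, 0, 0, 45, 0, 0, 5, 0, 0, 0, 45, 0, 0, 0, 0, 0, 0, 45, 0, 0, 0, 0, 0, 0],
)

```text
t: 16.5
tool_pos: [0.4348, -0.1871, 0.2612]
orientation: [2.219, 2.221, 0.001]
force: [0.2, -1.0, -1.5]
opening: 0.0514
gripper_force: 25.0
```

Emit:
drive_tool(
  moves=[45, 0, 0, 4, 0, 0, 0, 45, 0, 0, 3, 0, 0, 0, 45, 0, 0, 2, 0, 0, 0, 45, 0, 0, 1, 0, 0, 0, 45, 0, 0, 0, 0, 0, 0],
)

```text
t: 17.0
tool_pos: [0.434, -0.1873, 0.2496]
orientation: [-2.221, -2.221, 0.0]
force: [-0.3, 0.3, -0.9]
opening: 0.0512
gripper_force: 25.0
```

Emit:
drive_tool(
  moves=[45, 0, 0, 2, 0, 0, 0, 45, 0, 0, 1, 0, 0, 0, 45, 0, 0, 0, 0, 0, 0],
)

```text
t: 17.3
tool_pos: [0.4339, -0.1872, 0.2465]
orientation: [-2.221, -2.221, 0.0]
force: [-0.1, -0.0, -1.9]
opening: 0.0512
gripper_force: 25.0
```

Emit:
drive_tool(
  moves=[45, 0, 0, 1, 0, 0, 0, 45, 0, 0, 0, 0, 0, 0],
)

```text
t: 17.5
tool_pos: [0.4341, -0.1873, 0.2458]
orientation: [2.221, 2.221, 0.0]
force: [0.0, -1.1, -1.8]
opening: 0.0516
gripper_force: 25.0
```

Emit:
drive_tool(
  moves=[45, 0, 0, 1, 0, 0, 0, 45, 0, 0, 0, 0, 0, 0],
)

```text
t: 17.7
tool_pos: [0.4342, -0.1874, 0.2458]
orientation: [2.221, 2.221, -0.0]
force: [-4.8, 2.6, 8.7]
opening: 0.0512
gripper_force: 25.0
```

Emit:
drive_tool(
  moves=[54, 0, 0, 0, 0, 0, 0, 60, 0, 0, 0, 0, 0, 0, 70, 0, 0, 0, 0, 0, 0, 75, 0, 0, 0, 0, 0, 0, 75, 0, 0, 0, 0, 0, 0],
)

```text
t: 18.2
tool_pos: [0.434, -0.1872, 0.2446]
orientation: [-2.221, -2.221, 0.0]
force: [0.2, -0.5, -0.4]
opening: 0.0745
gripper_force: 0.0
```

Emit:
drive_tool(
  moves=[75, 0, 0, -15, 0, 0, 0, 75, 0, 0, -40, 0, 0, 0, 75, 0, 0, -40, 0, 0, 0, 75, 0, 0, -40, 0, 0, 0, 75, 0, 0, -15, 0, 0, 0, 75, 40, 18, 0, 0, 0, 0, 75, 44, 20, 0, 0, 0, 0, 75, 44, 20, 0, 0, 0, 0],
)

```text
t: 19.0
tool_pos: [0.4923, -0.0582, 0.3943]
orientation: [-2.223, -2.219, -0.0]
force: [0.4, -0.6, 0.6]
opening: 0.0748
gripper_force: 0.0
```

Emit:
drive_tool(
  moves=[75, 44, 20, 0, 0, 0, 0, 75, 44, 20, 0, 0, 0, 0, 75, 44, 20, 0, 0, 0, 0, 75, 44, 20, 0, 0, 0, 0, 75, 44, 20, 0, 0, 0, 0, 75, 30, 10, 0, 0, 0, 0, 75, 0, 0, 0, 0, 0, 0, 75, 0, 0, 0, 0, 0, 0],
)

```text
t: 19.8
tool_pos: [0.6019, 0.1914, 0.3933]
orientation: [-2.219, -2.223, 0.003]
force: [0.5, -0.7, -0.3]
opening: 0.0748
gripper_force: 0.0
```

```bash
python3 chk.py large; python3 chk.py largest; python3 look.py w3
```

```text
large top 156 [ 0.4353 -0.1871] (array([ 0.43576877, -0.18674661]), np.float64(0.023920010949384476)) 0.10942492008483913 target (0.4332, -0.1876)
large scene 191 [ 0.4361 -0.1866] (array([ 0.43618868, -0.18676666]), np.float64(0.02391853534631907)) 0.10762382802639142 target (0.4332, -0.1876)
largest top 215 [ 0.5613 -0.322 ] (array([ 0.56149957, -0.32116948]), np.float64(0.029316126004520267)) 0.11710974924881004 target (0.56, -0.3205)
largest scene 290 [ 0.5611 -0.3216] (array([ 0.56234801, -0.32120356]), np.float64(0.029190016010578298)) 0.11581324053172018 target (0.56, -0.3205)
[0.602  0.1896 0.3948] [ 2.223   2.2197 -0.    ]
beaker small 649 [0.6085 0.3081] [0.0289 0.0292] (array([0.6085475 , 0.30789146]), np.float64(0.012852293988033319)) 0.0877384656937818
beaker medium 737 [0.6061 0.2076] [0.0396 0.0399] (array([0.60603832, 0.20786985]), np.float64(0.018225014580831072)) 0.09575541279273947
```

Emit:
drive_tool(
  moves=[75, 18, 5, 0, 0, 0, 0, 75, 0, 0, 40, 0, 0, 0, 75, 0, 0, 40, 0, 0, 0, 75, 0, 0, 40, 0, 0, 0, 75, 0, 0, 25, 0, 0, 0, 75, 0, 0, 14, 0, 0, 0, 75, 0, 0, 0, 0, 0, 0, 75, 0, 0, 0, 0, 0, 0],
  grip_force=20,
)

```text
t: 20.85
tool_pos: [0.6077, 0.2085, 0.2373]
orientation: [2.221, 2.22, 0.002]
force: [1.1, -1.2, 0.5]
opening: 0.0749
gripper_force: 0.0
```

Emit:
drive_tool(
  moves=[51, 0, 0, 0, 0, 0, 0, 51, 0, 0, 0, 0, 0, 0, 51, 0, 0, 0, 0, 0, 0, 44, 0, 0, 0, 0, 0, 0, 44, 0, 0, 0, 0, 0, 0, 34, 0, 0, 0, 0, 0, 0, 34, 0, 0, 0, 0, 0, 0, 34, 0, 0, 0, 0, 0, 0],
)

```text
t: 21.65
tool_pos: [0.607, 0.2088, 0.2358]
orientation: [-2.221, -2.221, 0.0]
force: [-0.9, 0.3, 1.4]
opening: 0.0414
gripper_force: 20.0
```

Emit:
drive_tool(
  moves=[34, 0, 0, -10, 0, 0, 0, 34, 0, 0, -25, 0, 0, 0, 34, 0, 0, -35, 0, 0, 0, 34, 0, 0, -35, 0, 0, 0, 34, 0, 0, -35, 0, 0, 0, 34, 0, 0, -15, 0, 0, 0, 34, 0, 0, 0, 0, 0, 0, 34, 0, 0, 0, 0, 0, 0],
)

```text
t: 22.45
tool_pos: [0.6068, 0.2086, 0.3893]
orientation: [-2.221, -2.221, 0.002]
force: [0.0, -0.2, -1.5]
opening: 0.0411
gripper_force: 20.0
```

Emit:
drive_tool(
  moves=[34, -15, -5, 0, 0, 0, 0, 34, -30, -10, 0, 0, 0, 0, 34, -40, -13, 0, 0, 0, 0, 34, -40, -13, 0, 0, 0, 0, 34, -40, -13, 0, 0, 0, 0, 34, -40, -13, 0, 0, 0, 0, 34, -40, -13, 0, 0, 0, 0, 34, -40, -13, 0, 0, 0, 0],
)

```text
t: 23.25
tool_pos: [0.5121, -0.0782, 0.3883]
orientation: [-2.22, -2.219, 0.003]
force: [0.5, -0.2, -0.6]
opening: 0.0412
gripper_force: 20.0
```

Emit:
drive_tool(
  moves=[34, -40, -13, 0, 0, 0, 0, 34, -40, -13, 0, 0, 0, 0, 34, -40, -14, 0, 0, 0, 0, 34, -40, -14, 0, 0, 0, 0, 34, -40, -14, 0, 0, 0, 0, 34, -30, -10, 0, 0, 0, 0, 34, -15, -5, 0, 0, 0, 0, 34, 0, 0, 0, 0, 0, 0],
)

```text
t: 24.05
tool_pos: [0.4295, -0.3227, 0.3888]
orientation: [-2.223, -2.216, 0.001]
force: [0.9, 1.0, -1.3]
opening: 0.0413
gripper_force: 20.0
```

Emit:
drive_tool(
  moves=[34, 0, 0, 0, 0, 0, 0],
)

```text
t: 24.15
tool_pos: [0.4307, -0.3208, 0.3895]
orientation: [-2.221, -2.219, -0.001]
force: [-0.4, 0.3, -0.6]
opening: 0.0412
gripper_force: 20.0
```

Emit:
drive_tool(
  moves=[34, 4, 0, 0, 0, 0, 0, 34, 0, 0, 30, 0, 0, 0, 34, 0, 0, 40, 0, 0, 0, 34, 0, 0, 35, 0, 0, 0, 34, 0, 0, 20, 0, 0, 0, 34, 0, 0, 10, 0, 0, 0, 34, 0, 0, 0, 0, 0, 0, 34, 0, 0, 0, 0, 0, 0],
)

```text
t: 24.95
tool_pos: [0.4318, -0.317, 0.257]
orientation: [2.219, 2.221, 0.0]
force: [0.4, -0.7, -0.2]
opening: 0.0413
gripper_force: 20.0
```

Emit:
drive_tool(
  moves=[34, 0, 0, 4, 0, 0, 0, 34, 0, 0, 3, 0, 0, 0, 34, 0, 0, 1, 0, 0, 0, 34, 0, 0, 0, 0, 0, 0, 34, 0, 0, 0, 0, 0, 0],
)

```text
t: 25.45
tool_pos: [0.431, -0.3174, 0.2479]
orientation: [2.222, 2.221, 0.0]
force: [-0.3, -0.7, -0.7]
opening: 0.0409
gripper_force: 20.0
```

Emit:
drive_tool(
  moves=[34, 1, 0, 2, 0, 0, 0, 34, 0, 0, 2, 0, 0, 0, 34, 0, 0, 1, 0, 0, 0, 34, 0, 0, 0, 0, 0, 0],
)

```text
t: 25.85
tool_pos: [0.4309, -0.3162, 0.2424]
orientation: [-2.221, -2.221, 0.0]
force: [0.3, 0.1, -0.9]
opening: 0.0414
gripper_force: 20.0
```

Emit:
drive_tool(
  moves=[34, 0, 0, 1, 0, 0, 0, 34, 0, 0, 0, 0, 0, 0],
)

```text
t: 26.05
tool_pos: [0.4311, -0.3163, 0.2418]
orientation: [2.221, 2.221, -0.0]
force: [-0.3, -0.5, -0.2]
opening: 0.0415
gripper_force: 20.0
```

Emit:
drive_tool(
  moves=[34, 0, 0, 1, 0, 0, 0, 34, 0, 0, 0, 0, 0, 0],
)

```text
t: 26.25
tool_pos: [0.4311, -0.3164, 0.2417]
orientation: [2.221, 2.221, -0.0]
force: [-2.4, 2.1, 8.7]
opening: 0.0411
gripper_force: 20.0
```

Emit:
drive_tool(
  moves=[43, 0, 0, 0, 0, 0, 0, 50, 0, 0, 0, 0, 0, 0, 60, 0, 0, 0, 0, 0, 0, 62, 0, 0, 0, 0, 0, 0, 62, 0, 0, 0, 0, 0, 0],
)

```text
t: 26.75
tool_pos: [0.431, -0.3162, 0.2406]
orientation: [-2.221, -2.221, -0.0]
force: [0.1, -1.0, 0.3]
opening: 0.0618
gripper_force: 0.0
```

Emit:
drive_tool(
  moves=[62, 0, 0, -15, 0, 0, 0, 62, 0, 0, -40, 0, 0, 0, 62, 0, 0, -40, 0, 0, 0, 62, 0, 0, -40, 0, 0, 0, 62, 0, 0, -15, 0, 0, 0, 62, 44, 13, 0, 0, 0, 0, 62, 44, 13, 0, 0, 0, 0, 62, 44, 13, 0, 0, 0, 0],
)

```text
t: 27.55
tool_pos: [0.47, -0.1831, 0.3911]
orientation: [2.223, 2.22, 0.0]
force: [1.0, 0.0, -0.0]
opening: 0.0619
gripper_force: 0.0
```

Emit:
drive_tool(
  moves=[62, 44, 13, 0, 0, 0, 0, 62, 44, 13, 0, 0, 0, 0, 62, 44, 13, 0, 0, 0, 0, 62, 44, 13, 0, 0, 0, 0, 62, 44, 13, 0, 0, 0, 0, 62, 44, 13, 0, 0, 0, 0, 62, 44, 13, 0, 0, 0, 0, 62, 44, 13, 0, 0, 0, 0],
)

```text
t: 28.35
tool_pos: [0.5741, 0.1697, 0.3909]
orientation: [2.221, 2.222, -0.0]
force: [0.5, -1.2, 0.5]
opening: 0.0621
gripper_force: 0.0
```

Emit:
drive_tool(
  moves=[62, 44, 13, 0, 0, 0, 0, 62, 44, 13, 0, 0, 0, 0, 62, 44, 12, 0, 0, 0, 0, 62, 0, 0, 0, 0, 0, 0, 62, 0, 0, 0, 0, 0, 0],
)

```text
t: 28.85
tool_pos: [0.6118, 0.3007, 0.3897]
orientation: [-2.219, -2.223, 0.003]
force: [-0.0, -0.3, -0.1]
opening: 0.0624
gripper_force: 0.0
```

```bash
python3 chk.py medium; python3 chk.py large; python3 look.py w4
```

```text
medium top 135 [ 0.4329 -0.3167] (array([ 0.43276968, -0.31640272]), np.float64(0.01841206739873941)) 0.10142156392258413 target (0.4301, -0.3172)
medium scene 147 [ 0.4322 -0.3168] (array([ 0.43321204, -0.31651093]), np.float64(0.018423902086337665)) 0.0996966546106322 target (0.4301, -0.3172)
large top 156 [ 0.436  -0.1874] (array([ 0.43584822, -0.186762  ]), np.float64(0.02390603687691557)) 0.1094193070691616 target (0.4332, -0.1876)
large scene 199 [ 0.4355 -0.1871] (array([ 0.4366446 , -0.18691127]), np.float64(0.023697945237649815)) 0.1075601050918259 target (0.4332, -0.1876)
[0.6121 0.2984 0.3914] [2.2229e+00 2.2194e+00 8.0000e-04]
beaker small 502 [0.6087 0.3086] [0.029 0.029] (array([0.608649  , 0.30873601]), np.float64(0.01283425778914523)) 0.08770815886745116
```

Emit:
drive_tool(
  moves=[62, 9, -2, 0, 0, 0, 0, 62, 0, 0, 40, 0, 0, 0, 62, 0, 0, 40, 0, 0, 0, 62, 0, 0, 40, 0, 0, 0, 62, 0, 0, 25, 0, 0, 0, 62, 0, 0, 14, 0, 0, 0, 62, 0, 0, 0, 0, 0, 0, 62, 0, 0, 0, 0, 0, 0],
  grip_force=15,
)

```text
t: 29.9
tool_pos: [0.6106, 0.309, 0.2334]
orientation: [2.221, 2.221, 0.003]
force: [-0.4, -0.3, 0.7]
opening: 0.062
gripper_force: 0.0
```

Emit:
drive_tool(
  moves=[40, 0, 0, 0, 0, 0, 0, 40, 0, 0, 0, 0, 0, 0, 40, 0, 0, 0, 0, 0, 0, 33, 0, 0, 0, 0, 0, 0, 33, 0, 0, 0, 0, 0, 0, 23, 0, 0, 0, 0, 0, 0, 23, 0, 0, 0, 0, 0, 0, 23, 0, 0, 0, 0, 0, 0],
)

```text
t: 30.7
tool_pos: [0.61, 0.3088, 0.2318]
orientation: [-2.221, -2.221, -0.0]
force: [-0.1, 0.3, 1.0]
opening: 0.0298
gripper_force: 15.0
```

Emit:
drive_tool(
  moves=[23, 0, 0, -10, 0, 0, 0, 23, 0, 0, -25, 0, 0, 0, 23, 0, 0, -35, 0, 0, 0, 23, 0, 0, -35, 0, 0, 0, 23, 0, 0, -35, 0, 0, 0, 23, 0, 0, -15, 0, 0, 0, 23, 0, 0, 0, 0, 0, 0, 23, 0, 0, 0, 0, 0, 0],
)

```text
t: 31.5
tool_pos: [0.6098, 0.3087, 0.3853]
orientation: [-2.221, -2.221, 0.002]
force: [0.2, -0.3, -1.5]
opening: 0.0298
gripper_force: 15.0
```

Emit:
drive_tool(
  moves=[23, -15, -2, 0, 0, 0, 0, 23, -30, -3, 0, 0, 0, 0, 23, -40, -4, 0, 0, 0, 0, 23, -40, -4, 0, 0, 0, 0, 23, -40, -4, 0, 0, 0, 0, 23, -40, -4, 0, 0, 0, 0, 23, -40, -4, 0, 0, 0, 0, 23, -40, -4, 0, 0, 0, 0],
)

```text
t: 32.3
tool_pos: [0.5796, 0.0214, 0.3842]
orientation: [-2.22, -2.219, 0.004]
force: [0.0, -0.9, -0.6]
opening: 0.0302
gripper_force: 15.0
```

Emit:
drive_tool(
  moves=[23, -40, -4, 0, 0, 0, 0, 23, -40, -4, 0, 0, 0, 0, 23, -40, -4, 0, 0, 0, 0, 23, -40, -4, 0, 0, 0, 0, 23, -35, -3, 0, 0, 0, 0, 23, -15, -2, 0, 0, 0, 0, 23, 0, 0, 0, 0, 0, 0, 23, 0, 0, 0, 0, 0, 0],
)

```text
t: 33.1
tool_pos: [0.5596, -0.1859, 0.3855]
orientation: [-2.221, -2.219, 0.0]
force: [0.5, -0.0, -0.5]
opening: 0.0305
gripper_force: 15.0
```

Emit:
drive_tool(
  moves=[23, 0, 0, 0, 0, 0, 0],
)

```text
t: 33.2
tool_pos: [0.5601, -0.185, 0.3862]
orientation: [-2.219, -2.222, -0.0]
force: [-0.9, -0.3, -0.8]
opening: 0.0302
gripper_force: 15.0
```

Emit:
drive_tool(
  moves=[23, -5, 3, 0, 0, 0, 0, 23, 0, 0, 30, 0, 0, 0, 23, 0, 0, 40, 0, 0, 0, 23, 0, 0, 35, 0, 0, 0, 23, 0, 0, 20, 0, 0, 0, 23, 0, 0, 10, 0, 0, 0, 23, 0, 0, 0, 0, 0, 0, 23, 0, 0, 0, 0, 0, 0],
)

```text
t: 34.0
tool_pos: [0.5638, -0.1912, 0.2531]
orientation: [2.22, 2.221, 0.001]
force: [0.5, -0.2, 0.5]
opening: 0.0295
gripper_force: 15.0
```

Emit:
drive_tool(
  moves=[23, 0, 0, 4, 0, 0, 0, 23, 0, 0, 3, 0, 0, 0, 23, 0, 0, 1, 0, 0, 0, 23, 0, 0, 0, 0, 0, 0, 23, 0, 0, 0, 0, 0, 0],
)

```text
t: 34.5
tool_pos: [0.5631, -0.1913, 0.2439]
orientation: [2.221, 2.221, 0.0]
force: [0.1, -0.2, -0.8]
opening: 0.0298
gripper_force: 15.0
```

Emit:
drive_tool(
  moves=[23, 1, 0, 2, 0, 0, 0, 23, 0, 0, 2, 0, 0, 0, 23, 0, 0, 1, 0, 0, 0, 23, 0, 0, 1, 0, 0, 0, 23, 0, 0, 0, 0, 0, 0],
)

```text
t: 35.0
tool_pos: [0.5631, -0.1903, 0.2378]
orientation: [-2.221, -2.221, 0.0]
force: [-0.3, 0.4, 1.2]
opening: 0.0304
gripper_force: 15.0
```

Emit:
drive_tool(
  moves=[23, 0, 0, 1, 0, 0, 0, 23, 0, 0, 0, 0, 0, 0],
)

```text
t: 35.2
tool_pos: [0.5632, -0.1903, 0.2377]
orientation: [2.221, 2.221, -0.0]
force: [-4.3, 0.7, 8.6]
opening: 0.0302
gripper_force: 15.0
```

Emit:
drive_tool(
  moves=[32, 0, 0, 0, 0, 0, 0, 40, 0, 0, 0, 0, 0, 0, 50, 0, 0, 0, 0, 0, 0, 55, 0, 0, 0, 0, 0, 0, 55, 0, 0, 0, 0, 0, 0],
)

```text
t: 35.7
tool_pos: [0.563, -0.1902, 0.2366]
orientation: [-2.221, -2.221, 0.0]
force: [-0.4, 0.5, 0.1]
opening: 0.0543
gripper_force: 0.0
```

Emit:
drive_tool(
  moves=[55, 0, 0, -15, 0, 0, 0, 55, 0, 0, -40, 0, 0, 0, 55, 0, 0, -40, 0, 0, 0, 55, 0, 0, -40, 0, 0, 0, 55, 0, 0, -15, 0, 0, 0, 55, 40, 0, 0, 0, 0, 0, 55, 44, 0, 0, 0, 0, 0, 55, 44, 0, 0, 0, 0, 0],
)

```text
t: 36.5
tool_pos: [0.5627, -0.0613, 0.3871]
orientation: [2.223, 2.22, 0.0]
force: [0.1, 0.7, 0.9]
opening: 0.055
gripper_force: 0.0
```

Emit:
drive_tool(
  moves=[55, 40, 0, 0, 0, 0, 0, 55, 40, 0, 0, 0, 0, 0, 55, 40, 0, 0, 0, 0, 0, 55, 40, 0, 0, 0, 0, 0, 55, 0, 0, 0, 0, 0, 0, 55, 0, 0, 0, 0, 0, 0],
)

```text
t: 37.1
tool_pos: [0.5628, 0.0986, 0.3867]
orientation: [-2.219, -2.224, 0.001]
force: [-0.4, -0.5, 0.4]
opening: 0.0548
gripper_force: 0.0
```

```bash
for n in largest large medium; do python3 chk.py $n; done; python3 chk.py small c4
```

```text
largest top 214 [ 0.5623 -0.3217] (array([ 0.56154287, -0.32089275]), np.float64(0.0292921908588936)) 0.11717940170407626 target (0.56, -0.3205)
largest scene 291 [ 0.5609 -0.3219] (array([ 0.56209175, -0.32109221]), np.float64(0.02937949849465902)) 0.11570707449733841 target (0.56, -0.3205)
large top 155 [ 0.4355 -0.1873] (array([ 0.43581001, -0.18679151]), np.float64(0.02387763142150598)) 0.10961839829123317 target (0.4332, -0.1876)
large scene 197 [ 0.4351 -0.1873] (array([ 0.43663781, -0.18655376]), np.float64(0.023888953078320712)) 0.10767998185638096 target (0.4332, -0.1876)
medium top 130 [ 0.4332 -0.3172] (array([ 0.43286749, -0.31674963]), np.float64(0.01838177454841508)) 0.10135460682620866 target (0.4301, -0.3172)
medium scene 153 [ 0.4333 -0.3166] (array([ 0.43320306, -0.31653542]), np.float64(0.018321194783096996)) 0.09958605574836919 target (0.4301, -0.3172)
small top 82 [ 0.5647 -0.1901] (array([ 0.56430762, -0.19014521]), np.float64(0.013003937741681256)) 0.09345682255439755 target (0.5628, -0.1906)
small scene 112 [ 0.564  -0.1896] (array([ 0.56537634, -0.19016162]), np.float64(0.012908236211871925)) 0.09187811352178062 target (0.5628, -0.1906)
```

View pics/c4_scene.png

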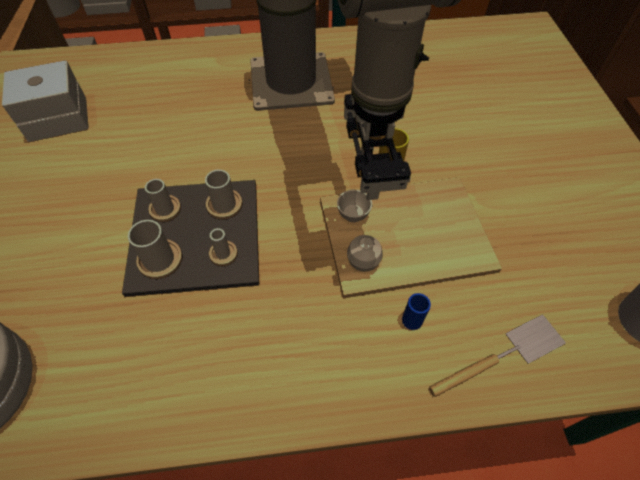

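The scene view shows all four beakers upright in their own setters: largest (153,248), large (220,190), medium (160,197), small (219,245). The bowl and vase are untouched and the arm is clear.

```bash
python3 -c "
from plant import robot
print(robot.close_job())"
```

```text
the job is handed in; nothing more can be done
None
```

All four beakers stand upright and released in their own setters, loaded from largest to smallest; the cameras put each within about 3 mm of its setter's centre, the bowl and vase were left standing, and the job is handed in (no verdict was returned).

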